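# Hold the curing lamp over the module

## Task

Cure the adhesive of the orange-framed module: with the lamp still standing in its dock, press the timer's red plunger all the way down to its stop and let it spring back up. Then lift the yellow lamp out, carry it over the drawer rack, and finish still gripping it, held upright and still with its window about 10 mm above the orange-framed module, centred on it, long side parallel to the module's long side: do not put it down or let go. Touch neither the rack, the board nor anything on the board, with lamp or gripper, and leave the other things on the bench where they are.

Things in the scene. Friction and masses are not known exactly. Their poses are not given: they have to be found in the camera images.
- plunger (a joint): How far the timer's plunger is pressed, m: 0 up, 0.012 fully down at its stop. It springs back by itself; it starts to yield at about 2 N and takes about 6.5 N at the stop.
- plunger_top (a point): Centre of the top face of the red plunger head (head 38 mm in diameter, top face flat, 28 mm in diameter), 88 mm above the bench when up; it moves straight down when pressed.
- timer: Grey exposure-timer box, fixed, 84 x 84 x 50 mm with the red plunger on top in its middle. Origin: centre of its underside, z up.
- dock: Black charging dock of the lamp, fixed, 100 x 80 mm. Its floor is 10 mm above the bench, inside a rim that rises 10 mm more and leaves 76 mm along x and 56 mm along y. Origin: centre of its underside, z up.
- lamp: Cordless curing lamp, loose, 0.18 to 0.35 kg, standing upright in the dock, 100 mm tall. At the bottom an aluminium head 64 mm (along its x) by 44 mm (along its y), from 0 to 24 mm height; above 30 mm a yellow upright grip, 40 mm along x, 32 mm along y, with flat sides, up to 100 mm, with a black band on its x faces. Origin: centre of its underside (the window), x along its long side, z up along the grip. It is symmetrical under a half turn about z.
- lamp_window (a point): Centre of the violet window on the lamp's underside (lowest face of the lamp), same axes as the lamp.
- lamp_grip (a point): Point on the lamp's axis in the middle of the upper half of the yellow grip, 76 mm above the window; same axes as the lamp.
- board: Green circuit board in a fixed steel holder, 186 mm (x) x 180 mm (y) over all; the board's top is 26 mm above the bench. Components and clamp screws along its two x edges (farther than 57 mm from its middle line) reach 50 mm above the bench. Origin: centre of the holder's underside, z up.
- module: The target: the only orange-framed module on the board, fixed, 44 mm (along its x) x 28 mm (y), 10 mm tall, with a pale glass pane on top. Origin: centre of its underside, on the board's top; z up. Which of three places on the board it has varies.
- module_top (a point): Centre of the orange-framed module's top face (36 mm above the bench), same axes as the module.
- chip_a: Black chip fixed on the board, not the target, 44 x 28 x 8 mm. Origin: centre of its underside.
- chip_b: Steel-canned part fixed on the board, not the target, 44 x 28 x 8 mm. Origin: centre of its underside.
- rack: Blue small-parts drawer rack, fixed, standing between the lamp's side and the board: 280 mm (along its x) x 57 mm (with the drawer pulls) x 130 mm tall. Origin: centre of its underside, z up.
- screwdriver: Bystander, loose: screwdriver, about 170 mm long. To be left alone.
- reel: Bystander, loose: steel-coloured reel, a ring 56 mm in diameter, 36 mm tall. To be left alone.
- cleaner: Bystander, loose: white bottle with a blue cap, 44 mm in diameter, 110 mm tall. To be left alone.
- brush: Bystander, loose: brush, about 160 mm long. To be left alone.
- meter: Bystander, loose: yellow multimeter lying flat, 140 x 75 x 34 mm. To be left alone.
- heatsink: Bystander, loose: finned aluminium heat sink, 50 x 50 x 23 mm. To be left alone.
Mind the look-alikes: they are no part of the job. Leave any green or turquoise look-alike of the lamp alone. Several things look just like the dock: the one meant starts farthest to the robot's right.

How it is judged:
By the outcome, as a careful person would: the job done as asked, in the order asked, and still so for the second after the job is handed in, while the arm keeps its last pose, push and grip.
It also fails if it takes over 58 s, if anything falls off the work surface, if the arm or the gripper's body presses on something with over 40 N, if the wrist force passes 120 N, or if a joint passes its speed limit or range.

## Robot

A 6-joint arm with a two-finger parallel gripper is mounted at the origin on the work surface. World frame = base frame: x ahead of the robot, y to its left, z up, the work surface at z = 0. Lengths are in m, angles in rad, forces in N, time in s.
With the tool pointing down it reaches from about 0.35 to 0.975 m from the base axis. Payload 4.9 kg.
Tool frame: the origin (TCP) lies at the very end of the fingers, on their centre line; the grasp point (between the pads) lies 19 mm behind it (manip.hold_point_z is the distance from the TCP to the grasp point, in m); z points along the fingers, y is the direction in which the jaws open and shut (so a half turn about z gives the same grasp; the last joint's range is limited). The gripper opens to 85 mm and grips with 20 to 120 N. Pads are 22 mm wide; open, the fingers measure 114 mm over their backs; the gripper's body (76 mm by 85 mm) begins 54 mm behind the grasp point. The pads swing forward as they close: fully open they stand 13 mm farther back than shut.
Start: joints at [1.176, 0.053, 1.613, -0, 1.476, -0.119], TCP at [0.17, 0.601, 0.231] pointing down, gripper open.
Joint ranges: [-3.01, 3.01], [-1.01, 2.22], [0.06, 2.58], [-1.02, 4.17], [0.09, 2.62], [-3.14, 3.14]. Speed limits (rad/s): [2.57, 2.57, 3.14, 3.14, 3.14, 3.14].

## Interface

Orientations are given as a unit quaternion [w, x, y, z].
In Python, from plant import monitor, grab_frame, camera_params, ticket, manip gives the robot as it stands.
- The arm moves only by the tool play_rows, never from a script. Its argument "commands" is a list of rows, each an object of numbers: "dx", "dy", "dz": the shift along the tool's x, y, z in cm; "rx", "ry", "rz": the turn, a rotation vector about the tool's x, y, z in rad; "claw": the closure, from 0 (fully open) to 1 (shut). In form: [{"dx": .., "dy": .., "dz": .., "rx": .., "ry": .., "rz": .., "claw": ..}, ...]. A call has 1 to 5 rows; each row is the pose to reach, as a shift and turn from the pose measured when the call began, along the tool's axes at that moment; what a row does not reach only later rows make up. A row lasts 1/10 s, in which the tool goes at most 50 mm and 8.59 degrees, less where a joint would pass 70% of its speed; a pose out of reach is approached as far as the arm can. A call with a gripper value outside its range is refused whole. The fingers move at their own pace and stop on an object; the grip force is fixed at half the most. Time passes only in rows, so rows that repeat a pose let the fingers close. It gives the time, the measured TCP pose, the force and the opening at its end, in the units of the state.
- monitor.state(): the state, without advancing time (a new reading comes with each control period).
- grab_frame(name): name is "scene" or "top" or "wrist"; returns the picture (384x512x3 uint8, blue, green, red); there is no depth.
- camera_params(name): a dict with "fx", "fy", "cx", "cy" (pixels), "rvec" (rotation vector, rad) and "tvec" (3), from world to camera coordinates, as OpenCV has them; the wrist camera has in their place "tool_from_camera" (4x4, takes a point from camera to tool coordinates, whose origin is the TCP and whose axes are the flange's). Camera axes: x right, y down, z forward; pixel columns grow to the right and rows downward; lengths in m; the calibration is good to about 2 mm. A picture is of the moment at which its call begins: read the wrist's pose just before it. camera_params takes no time and is no camera call.
- ticket.job_done(): hands the job in, once; it reports no verdict.
The state is a dict: "time": time; "joint_pos": joint angles; "joint_vel": joint speeds; "joint_efforts": joint torques, N m; "tool_pos": TCP position; "tool_rot": TCP orientation; "contact_force": force on the tool from outside, world axes, zero at the start; "ft_torque": the same for the moment, N m; "gripper_width": opening from 0.0 (shut) to 1.0 (fully open).
Only numpy, scipy, OpenCV 4.12 (cv2) and the standard library are available. Lean on these libraries where they do the work, as an engineer would, in place of code of your own. Each camera call takes 0.05 s, during which the arm holds its last target.

## Working session

There is one attempt and no reset: what is moved stays moved. The work goes in short steps, Python scripts to look and compute and a tool call to move; the robot and the scene stay as the last step left them, time stands still between calls to the robot, and variables do not carry over. Pictures are saved under pics/ and viewed, and the job is handed in when it is done.

Besides the shell and the picture viewer there is one more tool, called after "Call:" by a JSON object that holds its "name" and its "arguments", one argument or row to a line. play_rows: Moves the arm, as the interface text tells. Its arguments: {"type":"object","properties":{"commands":{"type":"array"}},"required":["commands"]}

```bash
ls; mkdir -p pics; python3 - <<'E'
from plant import monitor, grab_frame, camera_params, ticket, manip
import cv2,json
for n in ("scene","top"):
    cv2.imwrite(f"pics/{n}0.png",grab_frame(n)); print(n,camera_params(n))
print(camera_params("wrist"))
print(monitor.state()); print(manip.hold_point_z)
E
```

```text
pics
scene {'fx': 451.7876379778616, 'fy': 451.7876379778616, 'cx': 258.25581731391173, 'cy': 190.14637917821233, 'rvec': array([ 2.34155349,  0.88485679, -0.28132393]), 'tvec': array([-0.39864028, -0.17898453,  1.67062512])}
top {'fx': 379.4929722581689, 'fy': 379.4929722581689, 'cx': 254.9977229094171, 'cy': 194.75658096354658, 'rvec': array([ 2.17112019, -2.1307761 ,  0.18064569]), 'tvec': array([0.012605  , 0.53698766, 1.36075029])}
{'fx': 324.2852199279971, 'fy': 324.2852199279971, 'cx': 258.5130404129909, 'cy': 190.94593162679124, 'tool_from_camera': array([[-9.34238583e-04, -9.63800039e-01, -2.66624477e-01,
         6.76479596e-02],
       [ 9.99999562e-01, -9.15576546e-04, -1.94301227e-04,
         4.74376812e-04],
       [-5.68475876e-05, -2.66624542e-01,  9.63800472e-01,
        -1.43178662e-01],
       [ 0.00000000e+00,  0.00000000e+00,  0.00000000e+00,
         1.00000000e+00]])}
{'time': 0.1, 'joint_pos': array([ 1.17602118e+00,  5.33106041e-02,  1.61414225e+00, -1.93031182e-05,
        1.47602136e+00, -1.18991418e-01]), 'joint_vel': array([-0.0003756 , -0.00150423, -0.0039772 ,  0.0011773 , -0.00142037,
       -0.00047394]), 'joint_efforts': array([ 6.18140803e-04, -3.94902241e+01, -3.71363640e+01, -1.12696482e-04,
        3.84905987e-03,  8.64376346e-06]), 'tool_pos': array([0.16996943, 0.60085841, 0.23018234]), 'tool_rot': array([-2.29728298e-04,  1.37454320e-01,  9.90507660e-01, -9.12346684e-04]), 'contact_force': array([ 0.08069121, -0.31237871,  0.54366763]), 'ft_torque': array([ 0.01204413, -0.00276462, -0.00092801]), 'gripper_width': 0.9954861956121184}
0.0187
```

View pics/top0.png

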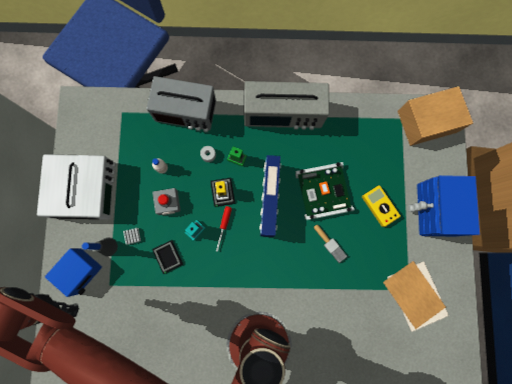

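View pics/scene0.png

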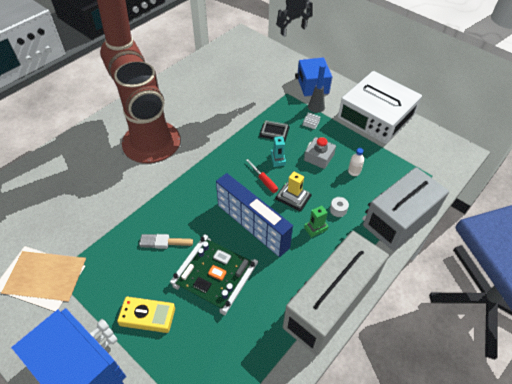

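The top picture shows the timer near (165,201), the yellow lamp in its dock at (222,189), the rack at (270,195) and the orange module at (324,187). The turquoise look-alike is at (195,230) and the green one at (236,155).

```bash
cat > h.py <<'E'
import numpy as np,cv2
from scipy.spatial.transform import Rotation as R
from plant import monitor, grab_frame, camera_params, ticket, manip
def cam(n,st=None):
    p=camera_params(n);K=np.array([[p['fx'],0,p['cx']],[0,p['fy'],p['cy']],[0,0,1]])
    if n=='wrist':
        st=st or monitor.state();T=np.eye(4);q=st['tool_rot'];T[:3,:3]=R.from_quat(np.r_[q[1:],q[0]]).as_matrix();T[:3,3]=st['tool_pos']
        T=T@p['tool_from_camera'];return K,T[:3,:3],T[:3,3]
    Rm=cv2.Rodrigues(np.array(p['rvec']))[0];return K,Rm.T,-Rm.T@np.array(p['tvec'])
def onplane(C,uv,z):
    K,Rw,o=C;d=(Rw@np.linalg.inv(K)@np.c_[np.atleast_2d(uv),np.ones(len(np.atleast_2d(uv)))].T).T
    return o+d*((z-o[2])/d[:,2])[:,None]
def proj(C,X):
    K,Rw,o=C;c=(np.atleast_2d(X)-o)@Rw;c=c@K.T;return c[:,:2]/c[:,2:]
def tri(C1,u1,C2,u2):
    A=[];b=[]
    for C,u in((C1,u1),(C2,u2)):
        K,Rw,o=C;d=Rw@np.linalg.inv(K)@np.r_[u,1];d/=np.linalg.norm(d);P=np.eye(3)-np.outer(d,d);A.append(P);b.append(P@o)
    return np.linalg.lstsq(np.vstack(A),np.hstack(b),rcond=None)[0]
def mask(img,lo,hi,minarea=15):
    h=cv2.cvtColor(img,cv2.COLOR_BGR2HSV);m=cv2.inRange(h,lo,hi)
    cs=cv2.findContours(m,cv2.RETR_EXTERNAL,cv2.CHAIN_APPROX_NONE)[0]
    return [c for c in cs if cv2.contourArea(c)>minarea],m
E
python3 - <<'E'
from h import *
import cv2
for n in("top","scene"):
    im=cv2.imread(f"pics/{n}0.png");C=cam(n);print(n,"cam at",C[2])
    for name,lo,hi in(("red",(0,150,80),(6,255,255)),("orange",(7,150,120),(18,255,255)),("yellow",(20,130,120),(32,255,255)),("blue",(108,130,50),(125,255,255))):
        cs,m=mask(im,lo,hi,8)
        for c in cs:
            M=cv2.moments(c);u=(M['m10']/M['m00'],M['m01']/M['m00']);r=cv2.minAreaRect(c)
            if M['m00']<1500: print(name,np.round(u,1),M['m00'],np.round(r[1],1),round(r[2]),[np.round(onplane(C,u,z)[0][:2],3) for z in(.036,.088,.1,.13)])
im=cv2.imread("pics/top0.png");cv2.imwrite("pics/topz.png",cv2.resize(im[140:260,140:370],None,fx=3.4,fy=3.4,interpolation=2))
im=cv2.imread("pics/scene0.png");cv2.imwrite("pics/scz.png",cv2.resize(im[120:320,160:380],None,fx=3,fy=3,interpolation=2))
E
```

```text
top cam at [0.32643022 0.04466991 1.42534343]
red [235.2 381.4] 15.5 [6.5 5.4] 22 [array([-0.114,  0.079]), array([-0.098,  0.078]), array([-0.094,  0.078]), array([-0.084,  0.077])]
red [ 16.7 359. ] 225.5 [39.8  6.7] 27 [array([-0.05 ,  0.832]), array([-0.036,  0.802]), array([-0.033,  0.796]), array([-0.025,  0.779])]
red [234.5 352.5] 124.5 [22.5  8.1] 86 [array([-0.019,  0.084]), array([-0.006,  0.083]), array([-0.003,  0.082]), array([0.004, 0.081])]
red [254.  342.3] 52.0 [14.4  7.3] 36 [array([0.015, 0.017]), array([0.027, 0.018]), array([0.03 , 0.018]), array([0.036, 0.019])]
red [241.2 327.5] 107.0 [ 7.7 19.9] 31 [array([0.065, 0.063]), array([0.074, 0.062]), array([0.077, 0.062]), array([0.082, 0.062])]
red [274.8 322.2] 11.5 [20.7  4.4] 42 [array([ 0.084, -0.055]), array([ 0.093, -0.051]), array([ 0.095, -0.05 ]), array([ 0.101, -0.048])]
red [225.1 217.1] 117.5 [ 6.3 22.8] 14 [array([0.452, 0.131]), array([0.447, 0.127]), array([0.446, 0.127]), array([0.444, 0.125])]
red [162.9 199.2] 71.0 [ 9. 10.] 90 [array([0.514, 0.361]), array([0.507, 0.349]), array([0.505, 0.347]),
[... 1976 characters left out ...]
rray([ 0.61 , -0.264])]
yellow [146.1 314.3] 1472.0 [55.  29.7] 8 [array([ 0.517, -0.451]), array([ 0.541, -0.459]), array([ 0.546, -0.461]), array([ 0.56 , -0.465])]
yellow [294.9 183. ] 230.5 [14.  22.5] 9 [array([0.536, 0.179]), array([0.558, 0.143]), array([0.564, 0.135]), array([0.577, 0.114])]
blue [256.  208.2] 878.0 [98.1 28.7] 49 [array([0.507, 0.014]), array([ 0.531, -0.015]), array([ 0.536, -0.021]), array([ 0.55 , -0.038])]
blue [359.3 151. ] 25.0 [6. 5.] 90 [array([0.616, 0.447]), array([0.636, 0.399]), array([0.64 , 0.389]), array([0.651, 0.361])]
blue [314.1  75.1] 890.5 [36.2 33.2] 84 [array([0.24 , 0.682]), array([0.276, 0.624]), array([0.284, 0.611]), array([0.305, 0.577])]
```

View pics/topz.png

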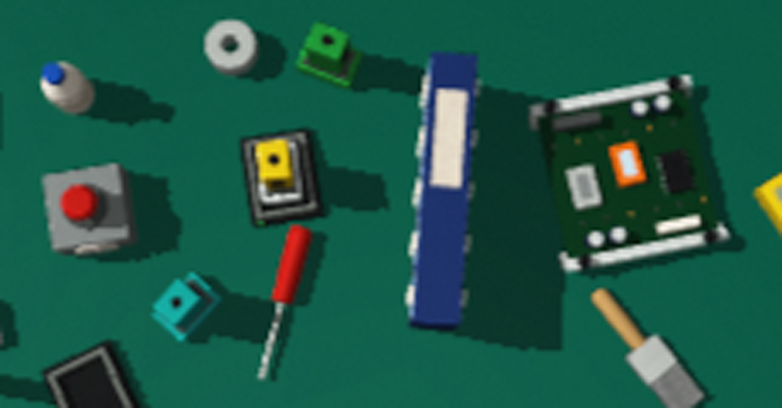

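View pics/scz.png

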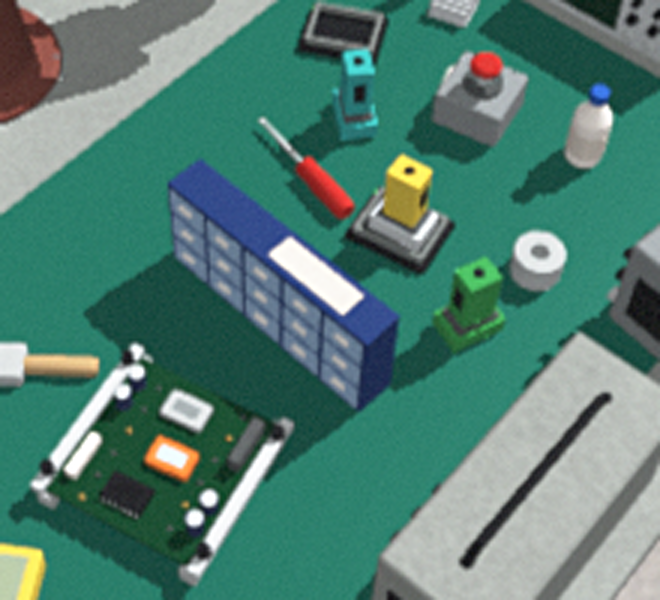

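Call:
{"name": "play_rows", "arguments": {
  "commands": [
    {"dz": -5, "claw": 1},
    {"dz": -10, "claw": 1},
    {"dz": -14, "claw": 1},
    {"dx": -4, "dy": -1.5, "dz": -14, "claw": 1},
    {"dx": -8, "dy": -3, "dz": -14, "claw": 1}
  ]
}}

```text
invalid input
```

Call:
{"name": "play_rows", "arguments": {
  "commands": [
    {"dx": -4.5, "dy": -1.7, "claw": 1},
    {"dx": -9, "dy": -3.4, "claw": 1},
    {"dx": -13.5, "dy": -5.1, "claw": 1},
    {"dx": -18, "dy": -6.8, "claw": 1},
    {"dx": -22, "dy": -8.4, "claw": 1}
  ]
}}

```text
invalid input
```

```bash
python3 - <<'E'
from h import *
s=monitor.state();print(s['time'],s['tool_pos'],s['tool_rot'],s['gripper_width'],s['contact_force'])
cv2.imwrite("pics/w1.png",grab_frame("wrist"));np.save("w1.npy",np.r_[s['tool_pos'],s['tool_rot']])
E
```

```text
0.1 [0.16996943 0.60085841 0.23018234] [-2.29728298e-04  1.37454320e-01  9.90507660e-01 -9.12346684e-04] 0.9954861956121184 [ 0.08069121 -0.31237871  0.54366763]
```

View pics/w1.png

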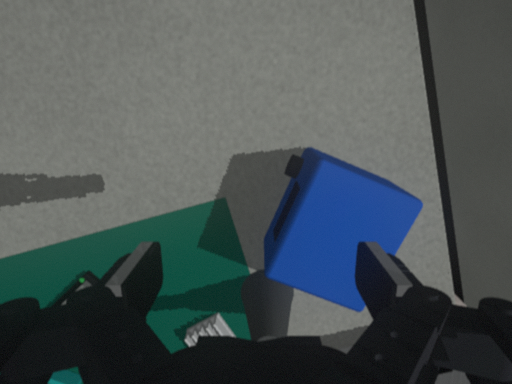

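The wrist view at the start pose shows the blue box at (350,230) and the heatsink at (210,330), so going up first makes sense. The rows probably need every key.

Call:
{"name": "play_rows", "arguments": {
  "commands": [
    {"dx": 0, "dy": 0, "dz": -5, "rx": 0, "ry": 0, "rz": 0, "claw": 1},
    {"dx": 0, "dy": 0, "dz": -10, "rx": 0, "ry": 0, "rz": 0, "claw": 1},
    {"dx": 0, "dy": 0, "dz": -14, "rx": 0, "ry": 0, "rz": 0, "claw": 1},
    {"dx": -4, "dy": -1.5, "dz": -14, "rx": 0, "ry": 0, "rz": 0, "claw": 1},
    {"dx": -8, "dy": -3, "dz": -14, "rx": 0, "ry": 0, "rz": 0, "claw": 1}
  ]
}}

```text
time: 0.65
tool_pos: [0.2392, 0.5508, 0.3726]
tool_rot: [0.001, 0.136, 0.991, 0.001]
contact_force: [0.2, 0.2, -0.5]
gripper_width: 0.143
```

Call:
{"name": "play_rows", "arguments": {
  "commands": [
    {"dx": -4.5, "dy": -2, "dz": 0, "rx": 0, "ry": 0, "rz": 0, "claw": 1},
    {"dx": -9, "dy": -4, "dz": 0, "rx": 0, "ry": 0, "rz": 0, "claw": 1},
    {"dx": -13.5, "dy": -6, "dz": 0, "rx": 0, "ry": 0, "rz": 0, "claw": 1},
    {"dx": -18, "dy": -8, "dz": 0, "rx": 0, "ry": 0, "rz": 0, "claw": 1},
    {"dx": -22, "dy": -10, "dz": 2, "rx": 0, "ry": 0, "rz": 0, "claw": 1}
  ]
}}

```text
time: 1.15
tool_pos: [0.4265, 0.3942, 0.3556]
tool_rot: [0.003, 0.136, 0.991, 0.003]
contact_force: [0.5, 0.8, 1.0]
gripper_width: 0.003
```

Call:
{"name": "play_rows", "arguments": {
  "commands": [
    {"dx": -2, "dy": -0.5, "dz": 4, "rx": 0, "ry": 0, "rz": 0, "claw": 1},
    {"dx": -3, "dy": -1, "dz": 8, "rx": 0, "ry": 0, "rz": 0, "claw": 1},
    {"dx": -3, "dy": -1, "dz": 11, "rx": 0, "ry": 0, "rz": 0, "claw": 1},
    {"dx": -3, "dy": -1, "dz": 11, "rx": 0, "ry": 0, "rz": 0, "claw": 1}
  ]
}}

```text
time: 1.55
tool_pos: [0.451, 0.3748, 0.239]
tool_rot: [-0.002, 0.137, 0.991, -0.001]
contact_force: [-1.3, 0.4, -0.9]
gripper_width: -0.002
```

```bash
cat > snap.py <<'E'
import sys
from h import *
n=sys.argv[1];s=monitor.state();print(s['time'],s['tool_pos'],s['tool_rot'],s['gripper_width'],s['contact_force'])
cv2.imwrite(f"pics/{n}.png",grab_frame("wrist"));np.save(n+".npy",np.r_[s['tool_pos'],s['tool_rot']])
E
cat >> h.py <<'E'
def wc(n):
    a=np.load(n+".npy");return cam('wrist',dict(tool_pos=a[:3],tool_rot=a[3:]))
E
python3 snap.py w2
```

```text
1.55 [0.45098894 0.37479762 0.23895957] [-1.60855158e-03  1.36884076e-01  9.90585512e-01 -7.11012484e-04] -0.0015878861815536792 [-1.34533788  0.38067072 -0.89331472]
```

View pics/w2.png

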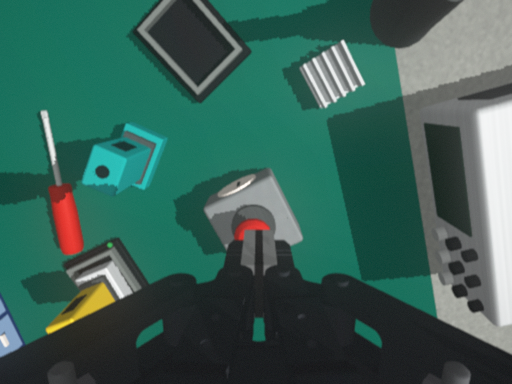

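The plunger is half-hidden by the shut fingers at (253,228), so I'll move past it and look again.

Call:
{"name": "play_rows", "arguments": {
  "commands": [
    {"dx": -4, "dy": 0, "dz": 0, "rx": 0, "ry": 0, "rz": 0, "claw": 1},
    {"dx": -8, "dy": 0, "dz": 0, "rx": 0, "ry": 0, "rz": 0, "claw": 1},
    {"dx": -11, "dy": 0, "dz": 0, "rx": 0, "ry": 0, "rz": 0, "claw": 1},
    {"dx": -11, "dy": 0, "dz": 0, "rx": 0, "ry": 0, "rz": 0, "claw": 1}
  ]
}}

```text
time: 2.0
tool_pos: [0.5617, 0.3457, 0.2459]
tool_rot: [0.003, 0.138, 0.99, 0.002]
contact_force: [-0.6, 0.1, -0.4]
gripper_width: -0.001
```

```bash
python3 snap.py w3; python3 - <<'E'
from h import *
im=cv2.imread("pics/w3.png");C=wc("w3")
cs,m=mask(im,(0,150,60),(8,255,255),60);
for c in cs:
    e=cv2.fitEllipse(c);print(e,cv2.contourArea(c),onplane(C,e[0],.088),onplane(C,e[0],.084))
E
```

```text
2.0 [0.56171182 0.34574119 0.24589194] [0.00279253 0.13775474 0.99046021 0.00210082] -0.0012475566855328997 [-0.55670507  0.05882863 -0.44347244]
((248.75575256347656, 117.09700775146484), (39.27243423461914, 39.93648147583008), 172.23814392089844) 1230.0 [[0.50862573 0.35292651 0.088     ]] [[0.50879512 0.35277689 0.084     ]]
((48.850162506103516, 119.77552795410156), (26.743755340576172, 96.39173889160156), 167.34828186035156) 1848.5 [[0.46135337 0.17838372 0.088     ]] [[0.460894   0.17591252 0.084     ]]
```

View pics/w3.png

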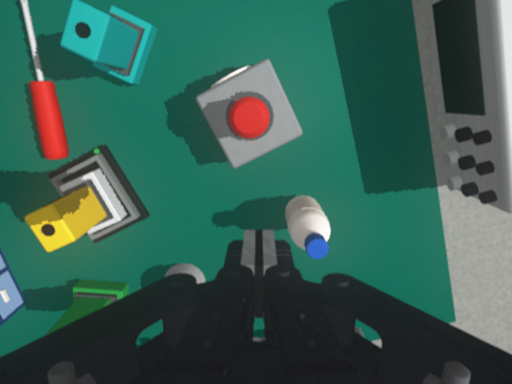

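The plunger's red head is centred at (249,117), which puts it at (0.509, 0.352). The fixed cameras gave (0.510, 0.349). I'll go above it and then press.

Call:
{"name": "play_rows", "arguments": {
  "commands": [
    {"dx": 4, "dy": -0.8, "dz": 0, "rx": 0, "ry": 0, "rz": 0, "claw": 1},
    {"dx": 5.1, "dy": -0.9, "dz": 3, "rx": 0, "ry": 0, "rz": 0, "claw": 1},
    {"dx": 5.1, "dy": -0.9, "dz": 7, "rx": 0, "ry": 0, "rz": 0, "claw": 1},
    {"dx": 5.1, "dy": -0.9, "dz": 11, "rx": 0, "ry": 0, "rz": 0, "claw": 1},
    {"dx": 5.1, "dy": -0.9, "dz": 13, "rx": 0, "ry": 0, "rz": 0, "claw": 1}
  ]
}}

```text
time: 2.55
tool_pos: [0.5065, 0.3525, 0.1133]
tool_rot: [0.001, 0.136, 0.991, 0.001]
contact_force: [-0.0, -0.1, -0.8]
gripper_width: -0.003
```

Call:
{"name": "play_rows", "arguments": {
  "commands": [
    {"dx": 0, "dy": 0, "dz": 0, "rx": 0, "ry": 0, "rz": 0, "claw": 1},
    {"dx": 0, "dy": 0, "dz": 0, "rx": 0, "ry": 0, "rz": 0, "claw": 1}
  ]
}}

```text
time: 2.75
tool_pos: [0.5061, 0.3535, 0.1148]
tool_rot: [0.001, 0.136, 0.991, 0.002]
contact_force: [-0.1, 0.7, 1.0]
gripper_width: -0.001
```

Call:
{"name": "play_rows", "arguments": {
  "commands": [
    {"dx": -0.3, "dy": -0.2, "dz": 0.8, "rx": 0, "ry": 0, "rz": 0, "claw": 1},
    {"dx": -0.3, "dy": -0.2, "dz": 1.6, "rx": 0, "ry": 0, "rz": 0, "claw": 1},
    {"dx": -0.3, "dy": -0.2, "dz": 2.4, "rx": 0, "ry": 0, "rz": 0, "claw": 1},
    {"dx": -0.3, "dy": -0.2, "dz": 3.0, "rx": 0, "ry": 0, "rz": 0, "claw": 1},
    {"dx": -0.3, "dy": -0.2, "dz": 3.4, "rx": 0, "ry": 0, "rz": 0, "claw": 1}
  ]
}}

```text
time: 3.25
tool_pos: [0.5088, 0.3509, 0.0808]
tool_rot: [0.001, 0.136, 0.991, 0.002]
contact_force: [-0.4, -1.0, 5.7]
gripper_width: 0.0
```

Call:
{"name": "play_rows", "arguments": {
  "commands": [
    {"dx": 0, "dy": 0, "dz": 0.2, "rx": 0, "ry": 0, "rz": 0, "claw": 1},
    {"dx": 0, "dy": 0, "dz": 0.4, "rx": 0, "ry": 0, "rz": 0, "claw": 1}
  ]
}}

```text
time: 3.45
tool_pos: [0.5089, 0.351, 0.0775]
tool_rot: [0.001, 0.136, 0.991, 0.002]
contact_force: [-2.3, -1.4, 5.9]
gripper_width: -0.002
```

Call:
{"name": "play_rows", "arguments": {
  "commands": [
    {"dx": 0, "dy": 0, "dz": 0.2, "rx": 0, "ry": 0, "rz": 0, "claw": 1},
    {"dx": 0, "dy": 0, "dz": 0.3, "rx": 0, "ry": 0, "rz": 0, "claw": 1},
    {"dx": 0, "dy": 0, "dz": 0.3, "rx": 0, "ry": 0, "rz": 0, "claw": 1}
  ]
}}

```text
time: 3.75
tool_pos: [0.5089, 0.351, 0.076]
tool_rot: [0.001, 0.136, 0.991, 0.001]
contact_force: [-5.0, -2.3, 9.3]
gripper_width: -0.006
```

Call:
{"name": "play_rows", "arguments": {
  "commands": [
    {"dx": 0, "dy": 0, "dz": 0.2, "rx": 0, "ry": 0, "rz": 0, "claw": 1},
    {"dx": 0, "dy": 0, "dz": 0.2, "rx": 0, "ry": 0, "rz": 0, "claw": 1},
    {"dx": 0, "dy": 0, "dz": 0.2, "rx": 0, "ry": 0, "rz": 0, "claw": 1}
  ]
}}

```text
time: 4.05
tool_pos: [0.5089, 0.351, 0.076]
tool_rot: [0.0, 0.136, 0.991, 0.001]
contact_force: [-5.6, -2.8, 10.7]
gripper_width: 0.001
```

Call:
{"name": "play_rows", "arguments": {
  "commands": [
    {"dx": 0, "dy": 0, "dz": 0.3, "rx": 0, "ry": 0, "rz": 0, "claw": 1},
    {"dx": 0, "dy": 0, "dz": 0.5, "rx": 0, "ry": 0, "rz": 0, "claw": 1},
    {"dx": 0, "dy": 0, "dz": 0.5, "rx": 0, "ry": 0, "rz": 0, "claw": 1}
  ]
}}

```text
time: 4.35
tool_pos: [0.5091, 0.3511, 0.0758]
tool_rot: [-0.0, 0.135, 0.991, 0.001]
contact_force: [-12.1, -7.1, 24.1]
gripper_width: -0.0
```

Call:
{"name": "play_rows", "arguments": {
  "commands": [
    {"dx": 0, "dy": 0, "dz": -1, "rx": 0, "ry": 0, "rz": 0, "claw": 1},
    {"dx": 0, "dy": 0, "dz": -4, "rx": 0, "ry": 0, "rz": 0, "claw": 1},
    {"dx": 0, "dy": 0, "dz": -8, "rx": 0, "ry": 0, "rz": 0, "claw": 1},
    {"dx": 0, "dy": 0, "dz": -13, "rx": 0, "ry": 0, "rz": 0, "claw": 1},
    {"dx": -3, "dy": 0, "dz": -17, "rx": 0, "ry": 0, "rz": 0, "claw": 1}
  ]
}}

```text
time: 4.85
tool_pos: [0.5363, 0.344, 0.2482]
tool_rot: [-0.0, 0.134, 0.991, 0.001]
contact_force: [1.0, -0.2, 1.0]
gripper_width: -0.0
```

The plunger reached its stop: the tool stayed at z 0.076 while the force rose to 24 N. I've released it. Next I'll move to view the lamp, opening the gripper on the way.

Call:
{"name": "play_rows", "arguments": {
  "commands": [
    {"dx": -3, "dy": -4, "dz": -1, "rx": 0, "ry": 0, "rz": 0, "claw": 0},
    {"dx": -6, "dy": -8, "dz": -2, "rx": 0, "ry": 0, "rz": 0, "claw": 0},
    {"dx": -9, "dy": -12, "dz": -3, "rx": 0, "ry": 0, "rz": 0, "claw": 0},
    {"dx": -12, "dy": -16, "dz": -3, "rx": 0, "ry": 0, "rz": 0, "claw": 0},
    {"dx": -12, "dy": -16.5, "dz": -3, "rx": 0, "ry": 0, "rz": 0, "claw": 0}
  ]
}}

```text
time: 5.35
tool_pos: [0.6099, 0.1482, 0.2776]
tool_rot: [0.0, 0.137, 0.991, 0.0]
contact_force: [0.6, -0.3, -0.2]
gripper_width: 0.85
```

Call:
{"name": "play_rows", "arguments": {
  "commands": [
    {"dx": 0, "dy": 0, "dz": 0, "rx": 0, "ry": 0, "rz": 0, "claw": 0},
    {"dx": 0, "dy": 0, "dz": 0, "rx": 0, "ry": 0, "rz": 0, "claw": 0},
    {"dx": 0, "dy": 0, "dz": 0, "rx": 0, "ry": 0, "rz": 0, "claw": 0}
  ]
}}

```text
time: 5.65
tool_pos: [0.6094, 0.1495, 0.2771]
tool_rot: [-0.0, 0.136, 0.991, 0.0]
contact_force: [-0.3, 0.7, 0.8]
gripper_width: 1.002
```

```bash
python3 snap.py w4
```

```text
5.65 [0.60941981 0.14949374 0.27714401] [-2.61981092e-04  1.36032787e-01  9.90704219e-01  4.02994814e-04] 1.0017580580971996 [-0.25822404  0.67677155  0.8486102 ]
```

View pics/w4.png

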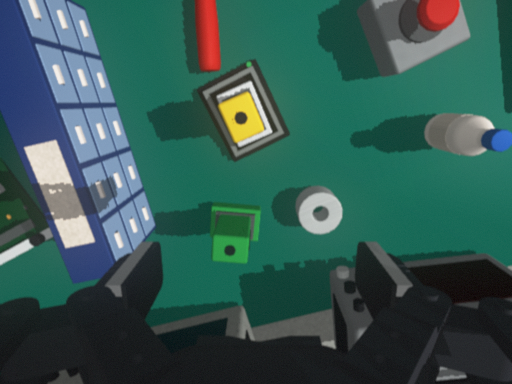

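The lamp's top hole shows at (241,118), with the aluminium head and dock rim around it.

```bash
python3 - <<'E'
from h import *
im=cv2.imread("pics/w4.png");C=wc("w4")
cs,m=mask(im,(18,120,90),(34,255,255),200)
for c in cs:
    r=cv2.minAreaRect(c);b=onplane(C,cv2.boxPoints(r),.1);print(r,np.round(b,4));
    for i in range(4):
        d=b[(i+1)%4]-b[i];print(np.linalg.norm(d[:2]),np.degrees(np.arctan2(d[1],d[0])))
    print("c",onplane(C,r[0],.1))
h=cv2.cvtColor(im,cv2.COLOR_BGR2HSV)
# hole
sub=((h[...,2]<60)&(cv2.boxFilter(m,-1,(25,25))>120)).astype(np.uint8)*255
for c in cv2.findContours(sub,0,1)[0]:
    M=cv2.moments(c)
    if M['m00']>10:u=(M['m10']/M['m00'],M['m01']/M['m00']);print("hole",u,onplane(C,u,.1))
z=cv2.resize(im[50:170,180:310],None,fx=5,fy=5,interpolation=2);cv2.imwrite("pics/w4z.png",z)
E
```

```text
((240.70687866210938, 116.48277282714844), (43.19982147216797, 35.05882263183594), 66.80140686035156) [[0.5354 0.1288 0.1   ]
 [0.5317 0.1619 0.1   ]
 [0.5716 0.1676 0.1   ]
 [0.576  0.1335 0.1   ]]
0.0333072409686311 96.50364443100752
0.0403551816706874 8.075518671465778
0.0343806587385652 -82.74235237507038
0.04079244327115153 -173.4450329325682
c [[0.55333174 0.14800668 0.1       ]]
```

View pics/w4z.png

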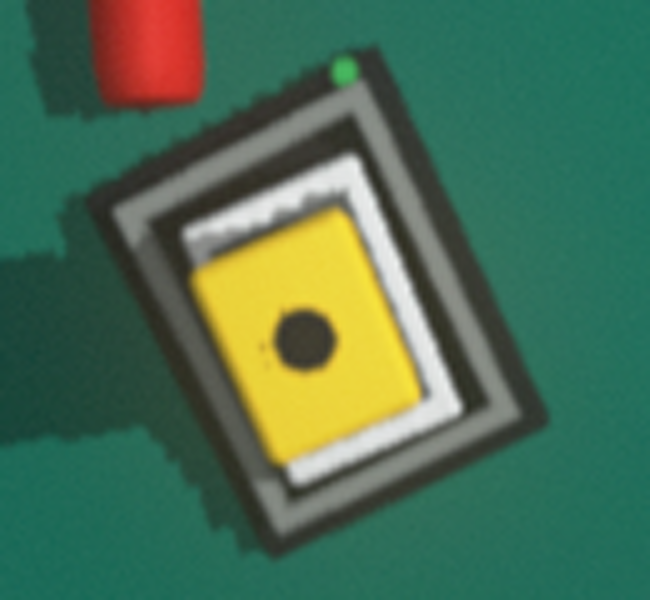

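The lamp centre is at (0.5533, 0.148) with a yaw of about 7°, and its top measures 40.5 x 34 mm, which fits the stated size. I'll line up above it.

Call:
{"name": "play_rows", "arguments": {
  "commands": [
    {"dx": 2, "dy": -0.6, "dz": 2, "rx": 0, "ry": 0, "rz": -0.14, "claw": 0},
    {"dx": 4, "dy": -1.2, "dz": 5, "rx": 0, "ry": 0, "rz": -0.28, "claw": 0},
    {"dx": 5.4, "dy": -1.7, "dz": 8, "rx": 0, "ry": 0, "rz": -0.395, "claw": 0},
    {"dx": 5.4, "dy": -1.7, "dz": 10, "rx": 0, "ry": 0, "rz": -0.395, "claw": 0},
    {"dx": 5.4, "dy": -1.7, "dz": 10, "rx": 0, "ry": 0, "rz": -0.395, "claw": 0}
  ]
}}

```text
time: 6.2
tool_pos: [0.5497, 0.1487, 0.1733]
tool_rot: [-0.004, -0.062, 0.998, 0.0]
contact_force: [0.3, 0.9, -1.2]
gripper_width: 0.998
```

Call:
{"name": "play_rows", "arguments": {
  "commands": [
    {"dx": 0, "dy": 0, "dz": 0, "rx": 0, "ry": 0, "rz": 0, "claw": 0},
    {"dx": 0, "dy": 0, "dz": 0, "rx": 0, "ry": 0, "rz": 0, "claw": 0}
  ]
}}

```text
time: 6.4
tool_pos: [0.5504, 0.1494, 0.1745]
tool_rot: [-0.003, -0.063, 0.998, 0.0]
contact_force: [-0.4, -1.1, 0.1]
gripper_width: 0.998
```

```bash
cat > need.py <<'E'
import sys
from h import *
# target x y z yaw(deg of lamp/tool line)
x,y,z,yaw=map(float,sys.argv[1:5]);s=monitor.state();q=s['tool_rot'];Rt=R.from_quat(np.r_[q[1:],q[0]])
a=np.radians(yaw);tgt=R.from_matrix(np.array([[-np.cos(a),np.sin(a)*1,0],[-np.sin(a),-np.cos(a)*-1,0],[0,0,-1]]) )
M=np.c_[[-np.cos(a),-np.sin(a),0],[-np.sin(a),np.cos(a),0],[0,0,-1]];tgt=R.from_matrix(M)
d=Rt.inv().apply(np.array([x,y,z])-s['tool_pos'])*100;r=(Rt.inv()*tgt).as_rotvec()
X=Rt.as_matrix()[:,0];print("t",s['time'],"pos",s['tool_pos'].round(4),"d cm",d.round(2),"rot",r.round(3),"yaw",np.degrees(np.arctan2(-X[1],-X[0])).round(2),"z",Rt.as_matrix()[:,2].round(4),"F",s['contact_force'].round(1),"w",round(s['gripper_width'],3),"j6",s['joint_pos'].round(2))
E
python3 need.py .5533 .148 .067 7.0; python3 snap.py w5
```

```text
t 6.4 pos [0.5504 0.1494 0.1745] d cm [-0.33 -0.19 10.75] rot [ 0.001 -0.006  0.003] yaw 7.17 z [-5.7e-03  3.0e-04 -1.0e+00] F [-0.4 -1.1  0.1] w 0.998 j6 [ 0.13 -0.03  1.79  0.    1.38 -1.56]
6.4 [0.55035059 0.14944314 0.17449209] [-2.82333056e-03 -6.25301491e-02  9.98039030e-01  3.23080262e-04] 0.9983161470860429 [-0.44850685 -1.08211208  0.08087087]
```

View pics/w5.png

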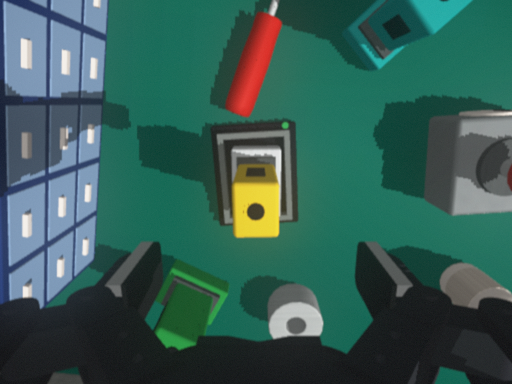

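The lamp's edges now line up with the view, with its hole at (255,211). I'll check that against the earlier fix.

```bash
python3 - <<'E'
from h import *
im=cv2.imread("pics/w5.png");C=wc("w5")
print("hole",onplane(C,(255.5,211.5),.1))
cs,m=mask(im,(18,120,90),(34,255,255),400)
for c in cs:
    r=cv2.minAreaRect(c);print(r)
    p=c[:,0,:].astype(float)
    for lo in(True,False):
        # side edges of top face rows 188-230
        rows=range(190,228);e=[(p[p[:,1]==k,0].min() if lo else p[p[:,1]==k,0].max(),k) for k in rows]
        w=onplane(C,np.array(e),.1);f=np.polyfit(w[:,0],w[:,1],1);print(np.degrees(np.arctan(f[0])),w[:,:2].mean(0))
E
```

```text
hole [[0.55794801 0.1487605  0.1       ]]
((255.5, 200.5), (73.0, 47.0), 90.0)
7.688228515954247 [0.55782943 0.13221788]
8.327833782129437 [0.55383568 0.16432277]
```

Call:
{"name": "play_rows", "arguments": {
  "commands": [
    {"dx": -0.5, "dy": -0.2, "dz": 2, "rx": 0, "ry": -0.006, "rz": -0.005, "claw": 0},
    {"dx": -0.5, "dy": -0.2, "dz": 4, "rx": 0, "ry": -0.006, "rz": -0.005, "claw": 0},
    {"dx": -0.5, "dy": -0.2, "dz": 6, "rx": 0, "ry": -0.006, "rz": -0.005, "claw": 0},
    {"dx": -0.5, "dy": -0.2, "dz": 8, "rx": 0, "ry": -0.006, "rz": -0.005, "claw": 0},
    {"dx": -0.5, "dy": -0.2, "dz": 9.5, "rx": 0, "ry": -0.006, "rz": -0.005, "claw": 0}
  ]
}}

```text
time: 6.95
tool_pos: [0.5561, 0.148, 0.0798]
tool_rot: [0.001, -0.065, 0.998, 0.001]
contact_force: [0.4, 0.2, 0.4]
gripper_width: 1.001
```

```bash
python3 need.py .5555 .1483 .067 7.5
```

```text
t 6.95 pos [0.5561 0.148  0.0798] d cm [0.05 0.03 1.28] rot [ 0.001  0.002 -0.001] yaw 7.43 z [ 0.0021  0.0013 -1.    ] F [0.4 0.2 0.4] w 1.001 j6 [ 0.13  0.08  1.85  0.    1.21 -1.57]
```

Call:
{"name": "play_rows", "arguments": {
  "commands": [
    {"dx": 0, "dy": 0, "dz": 0.8, "rx": 0, "ry": 0, "rz": 0, "claw": 0},
    {"dx": 0, "dy": 0, "dz": 1.2, "rx": 0, "ry": 0, "rz": 0, "claw": 0},
    {"dx": 0, "dy": 0, "dz": 1.2, "rx": 0, "ry": 0, "rz": 0, "claw": 0.3},
    {"dx": 0, "dy": 0, "dz": 1.2, "rx": 0, "ry": 0, "rz": 0, "claw": 0.5},
    {"dx": 0, "dy": 0, "dz": 1.2, "rx": 0, "ry": 0, "rz": 0, "claw": 0.6}
  ]
}}

```text
time: 7.45
tool_pos: [0.5569, 0.1482, 0.0689]
tool_rot: [0.002, -0.065, 0.998, 0.001]
contact_force: [0.1, -0.0, 1.1]
gripper_width: 0.514
```

Call:
{"name": "play_rows", "arguments": {
  "commands": [
    {"dx": 0, "dy": 0, "dz": 0, "rx": 0, "ry": 0, "rz": 0, "claw": 0.7},
    {"dx": 0, "dy": 0, "dz": 0, "rx": 0, "ry": 0, "rz": 0, "claw": 0.9},
    {"dx": 0, "dy": 0, "dz": 0, "rx": 0, "ry": 0, "rz": 0, "claw": 1},
    {"dx": 0, "dy": 0, "dz": 0, "rx": 0, "ry": 0, "rz": 0, "claw": 1},
    {"dx": 0, "dy": 0, "dz": 0, "rx": 0, "ry": 0, "rz": 0, "claw": 1}
  ]
}}

```text
time: 7.95
tool_pos: [0.5573, 0.1482, 0.0695]
tool_rot: [0.003, -0.065, 0.998, 0.001]
contact_force: [-0.0, -0.6, 2.9]
gripper_width: 0.37
```

The gripper holds 31.5 mm, so it has the 32 mm grip. I'll lift straight up.

Call:
{"name": "play_rows", "arguments": {
  "commands": [
    {"dx": 0, "dy": 0, "dz": -1, "rx": 0, "ry": 0, "rz": 0, "claw": 1},
    {"dx": 0, "dy": 0, "dz": -3, "rx": 0, "ry": 0, "rz": 0, "claw": 1},
    {"dx": 0, "dy": 0, "dz": -5.5, "rx": 0, "ry": 0, "rz": 0, "claw": 1},
    {"dx": 0, "dy": 0, "dz": -8, "rx": 0, "ry": 0, "rz": 0, "claw": 1},
    {"dx": 0, "dy": 0, "dz": -10.5, "rx": 0, "ry": 0, "rz": 0, "claw": 1}
  ]
}}

```text
time: 8.45
tool_pos: [0.5558, 0.1479, 0.1747]
tool_rot: [0.001, -0.065, 0.998, 0.001]
contact_force: [-0.7, -0.1, -3.5]
gripper_width: 0.367
```

Call:
{"name": "play_rows", "arguments": {
  "commands": [
    {"dx": 0, "dy": 0, "dz": -3, "rx": 0, "ry": 0, "rz": 0, "claw": 1},
    {"dx": 0, "dy": 0, "dz": -6, "rx": 0, "ry": 0, "rz": 0, "claw": 1},
    {"dx": 0, "dy": 0, "dz": -9, "rx": 0, "ry": 0, "rz": 0, "claw": 1},
    {"dx": 0, "dy": 0, "dz": -11, "rx": 0, "ry": 0, "rz": 0, "claw": 1},
    {"dx": 0, "dy": 0, "dz": -11, "rx": 0, "ry": 0, "rz": 0, "claw": 1}
  ]
}}

```text
time: 8.95
tool_pos: [0.5567, 0.148, 0.2886]
tool_rot: [0.004, -0.065, 0.998, 0.001]
contact_force: [0.1, -0.2, -2.3]
gripper_width: 0.368
```

```bash
python3 need.py .57 -.234 .27 7.5; python3 snap.py w6; python3 - <<'E'
from h import *
for n in("scene",): cv2.imwrite(f"pics/{n}6.png",grab_frame(n))
a=cv2.imread("pics/w6.png");b=cv2.imread("pics/scene6.png");cv2.imwrite("pics/m6.png",cv2.resize(np.hstack([a,b]),(800,300)))
E
```

```text
t 8.95 pos [0.5567 0.148  0.2886] d cm [  3.64 -38.05   1.79] rot [ 0.001  0.009 -0.001] yaw 7.44 z [ 0.0087  0.0022 -1.    ] F [ 0.1 -0.2 -2.3] w 0.368 j6 [ 0.13 -0.1   1.67  0.    1.56 -1.57]
8.95 [0.55666523 0.14798316 0.28857446] [ 4.39293744e-03 -6.48693149e-02  9.97883784e-01  7.92457164e-04] 0.36767870945907866 [ 0.14856354 -0.17250547 -2.26490989]
```

View pics/m6.png

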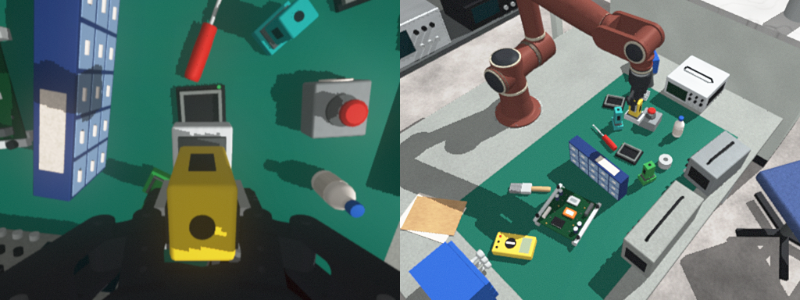

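The lamp is out of the dock and upright in the jaws. I'll carry it over the rack at about 0.23 m window height, stopping ahead of the board to look at the module.

Call:
{"name": "play_rows", "arguments": {
  "commands": [
    {"dx": -0.4, "dy": -3, "dz": 0, "rx": 0, "ry": 0.005, "rz": 0, "claw": 1},
    {"dx": -1, "dy": -7.5, "dz": 0, "rx": 0, "ry": 0.005, "rz": 0, "claw": 1},
    {"dx": -1.6, "dy": -12, "dz": 0, "rx": 0, "ry": 0.005, "rz": 0, "claw": 1},
    {"dx": -2.2, "dy": -16.5, "dz": 0, "rx": 0, "ry": 0.005, "rz": 0, "claw": 1},
    {"dx": -2.7, "dy": -20.5, "dz": 0, "rx": 0, "ry": 0.005, "rz": 0, "claw": 1}
  ]
}}

```text
time: 9.55
tool_pos: [0.6073, -0.0538, 0.2802]
tool_rot: [-0.004, -0.065, 0.998, 0.001]
contact_force: [-0.3, 0.4, -2.8]
gripper_width: 0.371
```

Call:
{"name": "play_rows", "arguments": {
  "commands": [
    {"dx": -0.5, "dy": -4, "dz": 0, "rx": 0, "ry": 0, "rz": 0, "claw": 1},
    {"dx": -1, "dy": -8, "dz": 0, "rx": 0, "ry": 0, "rz": 0, "claw": 1},
    {"dx": -1.5, "dy": -12, "dz": 0, "rx": 0, "ry": 0, "rz": 0, "claw": 1},
    {"dx": -2, "dy": -15.5, "dz": 0, "rx": 0, "ry": 0, "rz": 0, "claw": 1},
    {"dx": -2.5, "dy": -17.5, "dz": 0, "rx": 0, "ry": 0, "rz": 0, "claw": 1}
  ]
}}

```text
time: 10.05
tool_pos: [0.6535, -0.2266, 0.2755]
tool_rot: [-0.007, -0.063, 0.998, 0.002]
contact_force: [-0.4, 1.1, -2.8]
gripper_width: 0.368
```

Call:
{"name": "play_rows", "arguments": {
  "commands": [
    {"dx": 0, "dy": 0, "dz": 0, "rx": 0, "ry": 0, "rz": 0, "claw": 1},
    {"dx": 0, "dy": 0, "dz": 0, "rx": 0, "ry": 0, "rz": 0, "claw": 1},
    {"dx": 0, "dy": 0, "dz": 0, "rx": 0, "ry": 0, "rz": 0, "claw": 1}
  ]
}}

```text
time: 10.35
tool_pos: [0.6528, -0.2254, 0.2736]
tool_rot: [-0.008, -0.064, 0.998, 0.003]
contact_force: [0.0, 0.9, -2.9]
gripper_width: 0.365
```

```bash
python3 need.py .57 -.234 .27 7.5; python3 snap.py w7
```

```text
t 10.35 pos [ 0.6528 -0.2254  0.2736] d cm [8.31 0.2  0.49] rot [ 0.007 -0.016 -0.003] yaw 7.32 z [-0.0165  0.005  -0.9999] F [ 0.   0.9 -2.9] w 0.365 j6 [-0.44  0.2   1.39 -0.    1.58 -2.14]
10.35 [ 0.65277189 -0.22538954  0.27355053] [-0.00808512 -0.06377029  0.9979272   0.00304614] 0.36504102248565046 [ 0.01198181  0.93335099 -2.94006963]
```

View pics/w7.png

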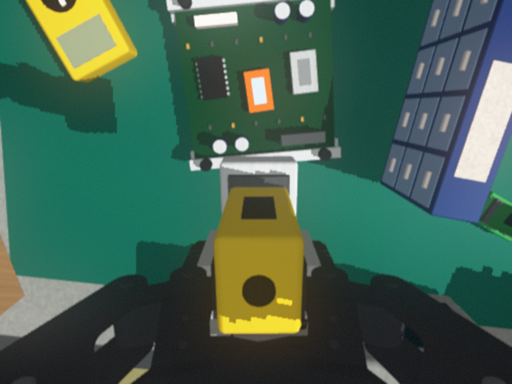

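The orange module is at (259,90), clear of the lamp. The lamp's hole is at (259,291).

```bash
python3 - <<'E'
from h import *
def rep(C,r,z):
    b=onplane(C,cv2.boxPoints(r),z)
    for i in(0,1):
        d=b[(i+1)%4]-b[i];print("  len",np.linalg.norm(d[:2]).round(4),"ang",np.degrees(np.arctan2(d[1],d[0])).round(1)%180)
    print("  c",onplane(C,r[0],z).round(4))
for n,C,im in(("w7",wc("w7"),cv2.imread("pics/w7.png")),("top",cam("top"),cv2.imread("pics/top0.png")),("scene",cam("scene"),cv2.imread("pics/scene0.png"))):
    cs,m=mask(im,(3,150,100),(17,255,255),60)
    for c in cs:
        M=cv2.moments(c)
        p=onplane(C,(M['m10']/M['m00'],M['m01']/M['m00']),.036)[0]
        if abs(p[0]-.57)<.05 and abs(p[1]+.234)<.05:
            print(n,p,cv2.contourArea(c));rep(C,cv2.minAreaRect(c),.036)
# lamp in hand, in camera/tool coords
im=cv2.imread("pics/w7.png");p=camera_params('wrist');K=cam('top')[0]
T=p['tool_from_camera'];K=np.array([[p['fx'],0,p['cx']],[0,p['fy'],p['cy']],[0,0,1]])
Ct=(K,T[:3,:3],T[:3,3])
# top of lamp at tool z = 0.0695-0.110
print("hole tool",onplane(Ct,(259,291),.0695-.110))
print("grip lower edge, head edges", onplane(Ct,[(221,160),(297,160)],.0695-.010-.024))
E
python3 -c "
import cv2;im=cv2.imread('pics/w7.png');cv2.imwrite('pics/w7z.png',cv2.resize(im[140:345,190:330],None,fx=2.9,fy=2.9,interpolation=2))"
```

```text
w7 [ 0.56987366 -0.23386203  0.036     ] 1022.5
  len 0.029 ang 105.0
  len 0.0452 ang 16.3
  c [[ 0.5699 -0.2337  0.036 ]]
top [ 0.56868038 -0.23414007  0.036     ] 85.5
  len 0.0317 ang 107.2
  len 0.0459 ang 15.199999999999989
  c [[ 0.5688 -0.2341  0.036 ]]
scene [ 0.57248524 -0.23304859  0.036     ] 159.0
  len 0.0348 ang 110.3
  len 0.049 ang 12.9
  c [[ 0.5723 -0.2329  0.036 ]]
hole tool [[ 0.00176617  0.00058326 -0.0405    ]]
grip lower edge, head edges [[ 0.03592978 -0.02042607  0.0355    ]
 [ 0.03588753  0.0219052   0.0355    ]]
```

View pics/w7z.png

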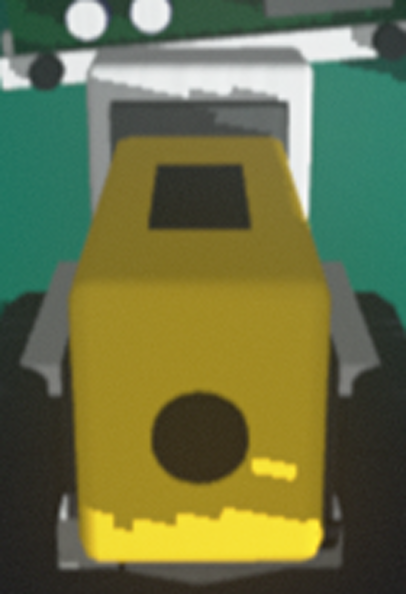

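```bash
python3 - <<'E'
from h import *
im=cv2.imread("pics/w7.png");C=wc("w7")
cs,m=mask(im,(3,150,100),(17,255,255),300)
c=max(cs,key=cv2.contourArea);w=onplane(C,c[:,0,:].astype(float),.036)[:,:2]
r=cv2.minAreaRect((w*1000).astype(np.float32));print(r)
# long-side edges fit
o=w.mean(0);
for a0 in(15.5,):
    a=np.radians(a0);X=np.array([np.cos(a),np.sin(a)]);Y=np.array([-X[1],X[0]]);q=np.c_[(w-o)@X,(w-o)@Y]
    for s in(1,-1):
        k=(abs(q[:,0])<.016)&(s*q[:,1]>.010);f=np.polyfit(q[k,0],q[k,1],1);print("long",a0+np.degrees(np.arctan(f[0])),f[1])
        k=(abs(q[:,1])<.009)&(s*q[:,0]>.017);f=np.polyfit(q[k,1],q[k,0],1);print("short",a0-np.degrees(np.arctan(f[0])),f[1])
d=onplane(C,[(192,166),(340,152)],.045);e=d[1]-d[0];print("rail",np.degrees(np.arctan2(e[1],e[0]))-90)
E
python3 need.py .5719 -.2333 .18 15.5
```

```text
((570.304931640625, -233.75653076171875), (45.207923889160156, 29.25004768371582), 15.275400161743164)
long 15.787880653701087 0.013902906846973423
short 15.888829817436354 0.02210824357813197
long 15.814349474673131 -0.014187290763840683
short 15.829222752426539 -0.021995455316911702
rail 12.6346644686205
t 10.4 pos [ 0.653  -0.2253  0.2744] d cm [8.01 0.18 9.56] rot [ 0.007 -0.014 -0.143] yaw 7.34 z [-0.0153  0.0044 -0.9999] F [ 0.7  0.2 -2.7] w 0.365 j6 [-0.44  0.19  1.39 -0.    1.58 -2.14]
```

All four edges of the module agree on a yaw of 15.8°, centred at (0.570, -0.234).

Call:
{"name": "play_rows", "arguments": {
  "commands": [
    {"dx": 3, "dy": 0.1, "dz": 0, "rx": 0.004, "ry": -0.007, "rz": -0.07, "claw": 1},
    {"dx": 6, "dy": 0.2, "dz": 1, "rx": 0.007, "ry": -0.014, "rz": -0.148, "claw": 1},
    {"dx": 8, "dy": 0.2, "dz": 4, "rx": 0.007, "ry": -0.014, "rz": -0.148, "claw": 1},
    {"dx": 8, "dy": 0.2, "dz": 7, "rx": 0.007, "ry": -0.014, "rz": -0.148, "claw": 1},
    {"dx": 8, "dy": 0.2, "dz": 9.5, "rx": 0.007, "ry": -0.014, "rz": -0.148, "claw": 1}
  ]
}}

```text
time: 10.9
tool_pos: [0.571, -0.2317, 0.1796]
tool_rot: [-0.0, -0.138, 0.99, 0.0]
contact_force: [-0.5, -0.5, -3.2]
gripper_width: 0.371
```

Call:
{"name": "play_rows", "arguments": {
  "commands": [
    {"dx": 0, "dy": 0, "dz": 0, "rx": 0, "ry": 0, "rz": 0, "claw": 1},
    {"dx": 0, "dy": 0, "dz": 0, "rx": 0, "ry": 0, "rz": 0, "claw": 1},
    {"dx": 0, "dy": 0, "dz": 0, "rx": 0, "ry": 0, "rz": 0, "claw": 1}
  ]
}}

```text
time: 11.2
tool_pos: [0.5722, -0.2318, 0.1821]
tool_rot: [0.001, -0.138, 0.99, -0.001]
contact_force: [-0.4, 0.4, -3.1]
gripper_width: 0.366
```

```bash
python3 need.py .5719 -.2333 .1055 15.8
```

```text
t 11.2 pos [ 0.5722 -0.2318  0.1821] d cm [ 0.09 -0.12  7.66] rot [-0.002  0.003  0.002] yaw 15.91 z [ 0.0031 -0.0013 -1.    ] F [-0.4  0.4 -3.1] w 0.366 j6 [-0.51  0.07  1.68  0.    1.39 -2.35]
```

Call:
{"name": "play_rows", "arguments": {
  "commands": [
    {"dx": 0, "dy": -0.1, "dz": 1.5, "rx": 0, "ry": 0, "rz": 0, "claw": 1},
    {"dx": 0, "dy": -0.1, "dz": 3, "rx": 0, "ry": 0, "rz": 0, "claw": 1},
    {"dx": 0, "dy": -0.1, "dz": 4.5, "rx": 0, "ry": 0, "rz": 0, "claw": 1},
    {"dx": 0, "dy": -0.1, "dz": 5.6, "rx": 0, "ry": 0, "rz": 0, "claw": 1},
    {"dx": 0, "dy": -0.1, "dz": 6, "rx": 0, "ry": 0, "rz": 0, "claw": 1}
  ]
}}

```text
time: 11.7
tool_pos: [0.5713, -0.2321, 0.119]
tool_rot: [-0.0, -0.138, 0.99, 0.001]
contact_force: [-0.2, -0.2, -2.5]
gripper_width: 0.365
```

Call:
{"name": "play_rows", "arguments": {
  "commands": [
    {"dx": 0, "dy": 0, "dz": 0, "rx": 0, "ry": 0, "rz": 0, "claw": 1},
    {"dx": 0, "dy": 0, "dz": 0, "rx": 0, "ry": 0, "rz": 0, "claw": 1},
    {"dx": 0, "dy": 0, "dz": 0, "rx": 0, "ry": 0, "rz": 0, "claw": 1}
  ]
}}

```text
time: 12.0
tool_pos: [0.5717, -0.2324, 0.1196]
tool_rot: [0.0, -0.138, 0.99, 0.0]
contact_force: [0.9, -0.5, -2.0]
gripper_width: 0.367
```

```bash
python3 need.py .5719 -.2333 .1055 15.8; python3 snap.py w8; python3 - <<'E'
from h import *
s=grab_frame("scene");t=grab_frame("top");cv2.imwrite("pics/s8.png",s);cv2.imwrite("pics/t8.png",t)
a=cv2.imread("pics/w8.png")
cv2.imwrite("pics/m8.png",np.hstack([cv2.resize(s[210:310,150:280],(520,400),interpolation=2),cv2.resize(a[0:260,180:340],(246,400),interpolation=2)]))
E
```

```text
t 12.0 pos [ 0.5717 -0.2324  0.1196] d cm [ 0.   -0.1   1.41] rot [0.    0.    0.002] yaw 15.91 z [ 1.e-04  5.e-04 -1.e+00] F [ 0.9 -0.5 -2. ] w 0.367 j6 [-0.51  0.13  1.73  0.    1.29 -2.36]
12.0 [ 0.5716757  -0.23236795  0.11963442] [ 8.11502788e-05 -1.38356758e-01  9.90382428e-01  2.16520232e-04] 0.36718836903149593 [ 0.94698185 -0.4776041  -2.02473313]
```

View pics/m8.png

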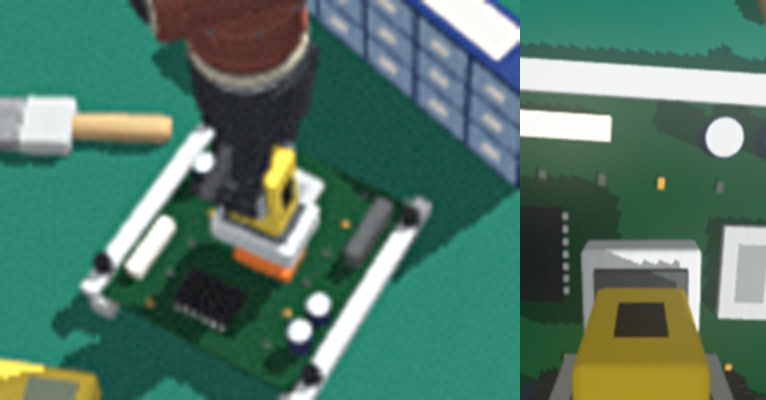

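View pics/w8.png

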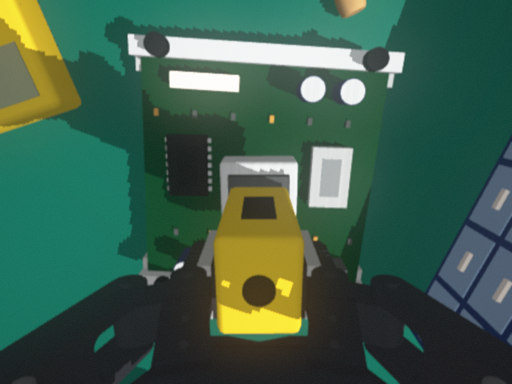

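View pics/t8.png

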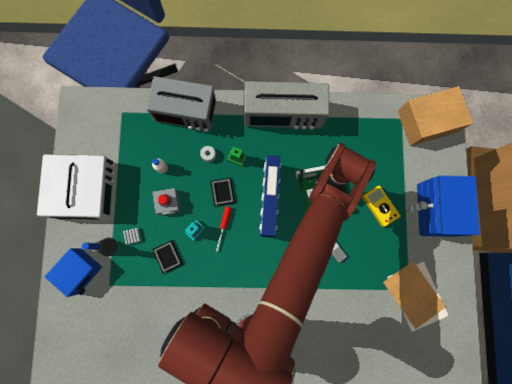

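The lamp's edges look parallel to the neighbouring chips, and the scene camera shows the orange module directly under the head. I'll check this by projecting where the corners should appear.

```bash
python3 - <<'E'
from h import *
C=cam("scene");s=cv2.imread("pics/s8.png")
a=np.load("w8.npy");q=a[3:];Rt=R.from_quat(np.r_[q[1:],q[0]])
x0,y0,sc=180,230,8
big=cv2.resize(s[y0:y0+62,x0:x0+100],None,fx=sc,fy=sc,interpolation=2)
def dr(P,col):
    u=(proj(C,P)-[x0,y0]+.5)*sc
    for p in u: cv2.circle(big,tuple(int(v) for v in p),3,col,-1)
for zz in(.0595,.0355):
    dr(a[:3]+Rt.apply(np.array([[.002+sx*.032,sy*.022,zz] for sx in(1,-1) for sy in(1,-1)])),(255,0,255))
dr(a[:3]+Rt.apply(np.array([[.002+sx*.02,sy*.016,-.0405] for sx in(1,-1) for sy in(1,-1)])),(255,255,0))
y=np.radians(15.8);X=np.array([np.cos(y),np.sin(y),0]);Y=np.array([-X[1],X[0],0])
dr(np.array([.570,-.2338,.036])+np.array([sx*.022*X+sy*.014*Y for sx in(1,-1) for sy in(1,-1)]),(0,255,0))
cv2.imwrite("pics/ov8.png",big)
E
```

```text
(no output)
```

View pics/ov8.png

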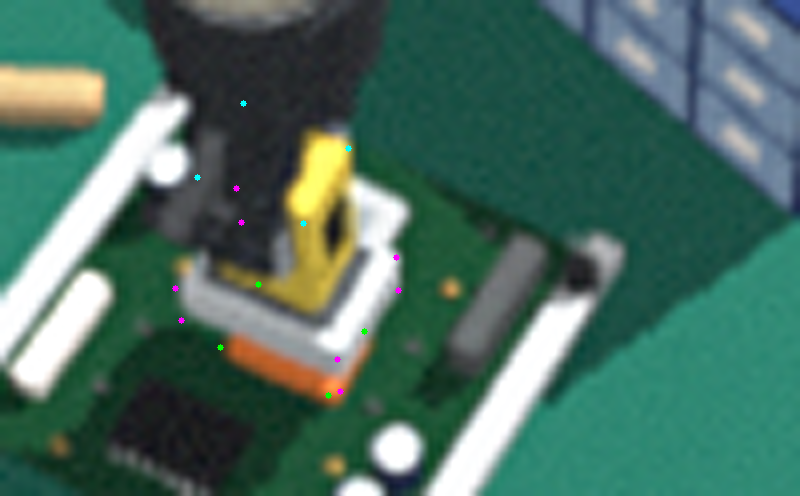

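The projected head corners and the picture disagree by 1–2 px, so I'll calibrate the scene view on the module itself before going lower.

```bash
python3 - <<'E'
from h import *
C=cam("scene");s0=cv2.imread("pics/scene0.png")
print("pred",proj(C,[[.570,-.2338,.036]]))
x0,y0,sc=190,245,16
for n,f in(("a","scene0"),("b","s8")):
    s=cv2.imread(f"pics/{f}.png")
    big=cv2.resize(s[y0:y0+36,x0:x0+50],None,fx=sc,fy=sc,interpolation=cv2.INTER_CUBIC)
    for i in range(0,50,5): cv2.putText(big,str(x0+i),(i*sc,10),0,.35,(255,255,255),1);cv2.line(big,(i*sc+8,12),(i*sc+8,18),(255,255,255),1)
    for i in range(0,36,5): cv2.putText(big,str(y0+i),(0,i*sc+12),0,.35,(255,255,255),1)
    cv2.imwrite(f"pics/z8{n}.png",big)
E
```

```text
pred [[216.12041531 271.92783845]]
```

View pics/z8a.png

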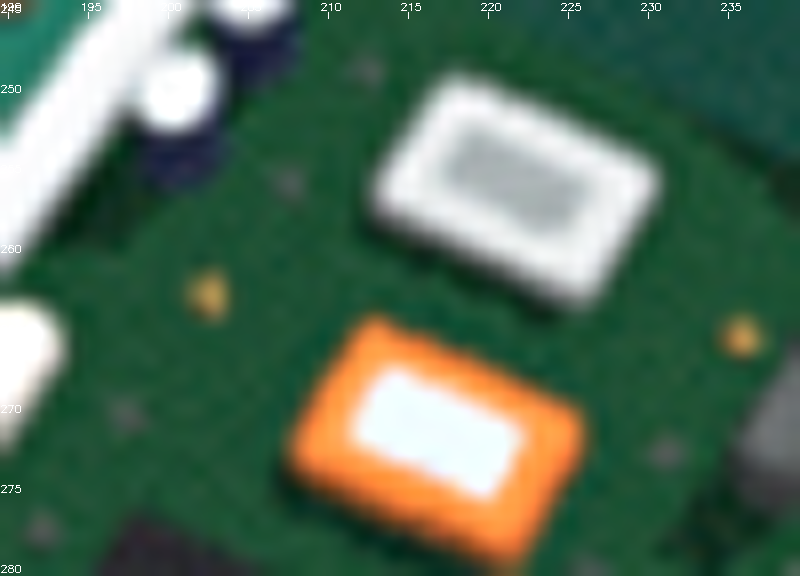

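View pics/z8b.png

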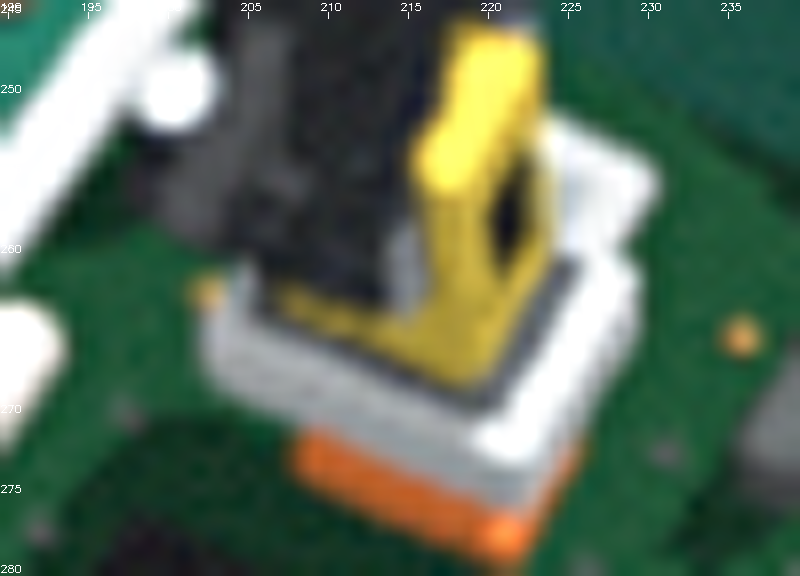

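```bash
python3 - <<'E'
from h import *
C=cam("scene");f=lambda b:np.array(b)/16.+[190,245]-.5
zb=.1196-.0595
B=onplane(C,f([(205,365),(527,505),(636,320)]),zb);print("bottom L,F,R",B.round(4),"centre L-R",((B[0]+B[2])/2).round(4))
for i,j in((0,1),(1,2)):
    d=B[j]-B[i];print(np.linalg.norm(d),np.degrees(np.arctan2(d[1],d[0])))
T=onplane(C,f([(427,185),(541,50)]),.1196+.0405);print("yellow top F,R",T.round(4),"mid",T.mean(0).round(4))
M=onplane(C,f([(375,318),(583,420),(515,548),(293,445)]),.036);print(M.round(4),M.mean(0))
o=np.array([[.57,-.2338,zb]]);
for d in np.eye(3)*.01: print((proj(C,o+d)-proj(C,o)).round(2))
E
```

```text
bottom L,F,R [[ 0.5402 -0.2575  0.0601]
 [ 0.6022 -0.2394  0.0601]
 [ 0.5914 -0.2     0.0601]] centre L-R [ 0.5658 -0.2288  0.0601]
0.06463852839312367 16.334302773149673
0.04081688362682205 105.30232695422043
yellow top F,R [[ 0.588  -0.2419  0.1601]
 [ 0.5843 -0.2107  0.1601]] mid [ 0.5862 -0.2263  0.1601]
[[ 0.5459 -0.2224  0.036 ]
 [ 0.5886 -0.2122  0.036 ]
 [ 0.5971 -0.2388  0.036 ]
 [ 0.5529 -0.2506  0.036 ]] [ 0.57112639 -0.23099618  0.036     ]
[[2.52 2.09]]
[[ 2.45 -2.34]]
[[-0.2  -1.68]]
```

The scene view puts the lamp about 5 mm short along its long axis relative to the module, while the wrist view says 2–4 mm. I'll settle it from the dock pictures, taken before the grasp.

```bash
python3 - <<'E'
from h import *
for n,x0,y0 in(("top0",202,170),("scene0",272,165)):
    s=cv2.imread(f"pics/{n}.png");sc=16
    big=cv2.resize(s[y0:y0+36,x0:x0+40],None,fx=sc,fy=sc,interpolation=cv2.INTER_CUBIC);cv2.imwrite(f"pics/zz{n}.png",big)
E
```

```text
(no output)
```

View pics/zztop0.png

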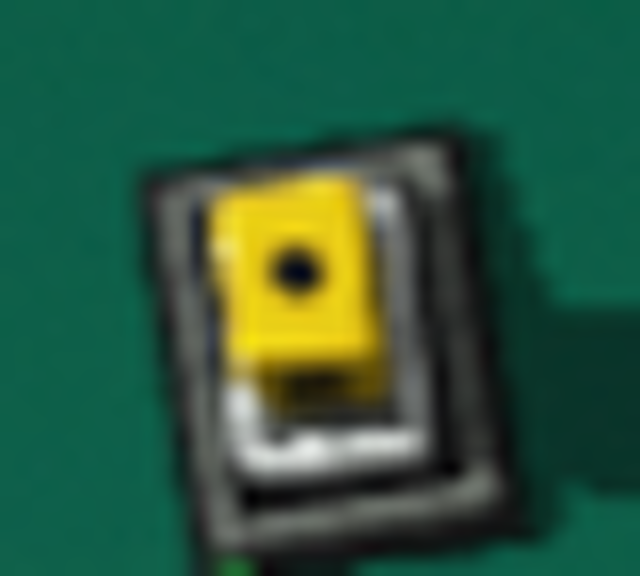

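View pics/zzscene0.png

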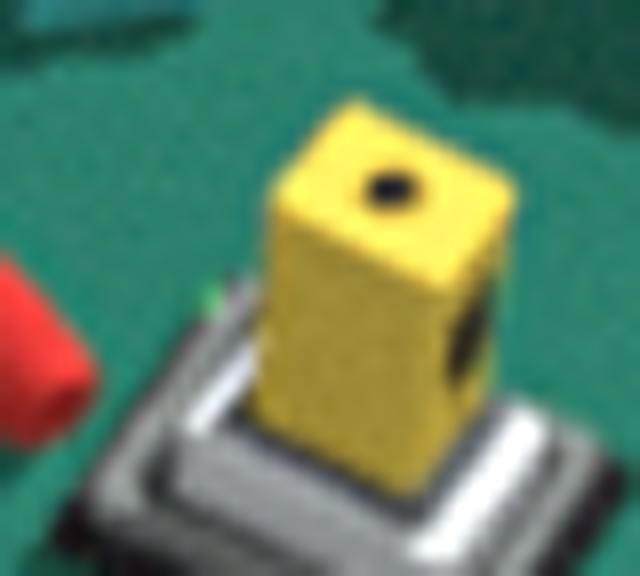

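```bash
python3 - <<'E'
from h import *
print("top",onplane(cam("top"),(218.06,186.4),.11),"scene",onplane(cam("scene"),(296,176.25),.11))
print("tri",tri(cam("top"),(218.06,186.4),cam("scene"),(296,176.25)))
print("w4",onplane(wc("w4"),(240.5,117.5),.11),"w5",onplane(wc("w5"),(255.5,211),.11))
E
```

```text
top [[0.55313807 0.1539989  0.11      ]] scene [[0.55354387 0.15172471 0.11      ]]
tri [0.55302001 0.15370903 0.10794663]
w4 [[0.55417996 0.14813954 0.11      ]] w5 [[0.55429179 0.14837252 0.11      ]]
```

Casting the hole at its true height in the dock (z 0.11, not 0.10) brings the wrist views into agreement, at x = 0.554. The lamp sits about 4 mm along tool x in the grip. I'll correct for that and go down to the final height.

Call:
{"name": "play_rows", "arguments": {
  "commands": [
    {"dx": -0.1, "dy": -0.1, "dz": 0.3, "rx": 0, "ry": 0, "rz": 0.002, "claw": 1},
    {"dx": -0.25, "dy": -0.1, "dz": 0.6, "rx": 0, "ry": 0, "rz": 0.002, "claw": 1},
    {"dx": -0.25, "dy": -0.1, "dz": 0.9, "rx": 0, "ry": 0, "rz": 0.002, "claw": 1},
    {"dx": -0.25, "dy": -0.1, "dz": 1.2, "rx": 0, "ry": 0, "rz": 0.002, "claw": 1},
    {"dx": -0.25, "dy": -0.1, "dz": 1.3, "rx": 0, "ry": 0, "rz": 0.002, "claw": 1}
  ]
}}

```text
time: 12.65
tool_pos: [0.574, -0.2324, 0.106]
tool_rot: [-0.0, -0.137, 0.991, 0.0]
contact_force: [0.6, -0.0, -3.2]
gripper_width: 0.37
```

Call:
{"name": "play_rows", "arguments": {
  "commands": [
    {"dx": 0, "dy": 0, "dz": 0, "rx": 0, "ry": 0, "rz": 0, "claw": 1},
    {"dx": 0, "dy": 0, "dz": 0, "rx": 0, "ry": 0, "rz": 0, "claw": 1},
    {"dx": 0, "dy": 0, "dz": 0, "rx": 0, "ry": 0, "rz": 0, "claw": 1}
  ]
}}

```text
time: 12.95
tool_pos: [0.5741, -0.2325, 0.1061]
tool_rot: [-0.0, -0.137, 0.991, 0.0]
contact_force: [-0.3, -0.8, -3.5]
gripper_width: 0.368
```

```bash
python3 need.py .5744 -.2326 .1055 15.8; python3 snap.py w9; python3 - <<'E'
from h import *
s=grab_frame("scene");cv2.imwrite("pics/s9.png",s)
x0,y0,sc=190,245,16
cv2.imwrite("pics/z9.png",cv2.resize(s[y0:y0+36,x0:x0+50],None,fx=sc,fy=sc,interpolation=cv2.INTER_CUBIC))
E
python3 need.py .5744 -.2326 .1055 15.8
```

```text
t 12.95 pos [ 0.5741 -0.2325  0.1061] d cm [-0.03 -0.02  0.06] rot [ 0.001 -0.    -0.   ] yaw 15.8 z [-6.e-04  8.e-04 -1.e+00] F [-0.3 -0.8 -3.5] w 0.368 j6 [-0.51  0.15  1.73  0.    1.27 -2.35]
12.95 [ 0.57407635 -0.23246805  0.1061197 ] [-2.29457289e-04 -1.37405665e-01  9.90514741e-01  4.21840120e-04] 0.3677312231935724 [-0.29477957 -0.83105978 -3.51228677]
t 13.05 pos [ 0.5741 -0.2325  0.1062] d cm [-0.02 -0.02  0.07] rot [ 0.001 -0.    -0.   ] yaw 15.79 z [-4.e-04  7.e-04 -1.e+00] F [ 0.2 -0.4 -3. ] w 0.368 j6 [-0.51  0.15  1.73  0.    1.27 -2.35]
```

View pics/z9.png

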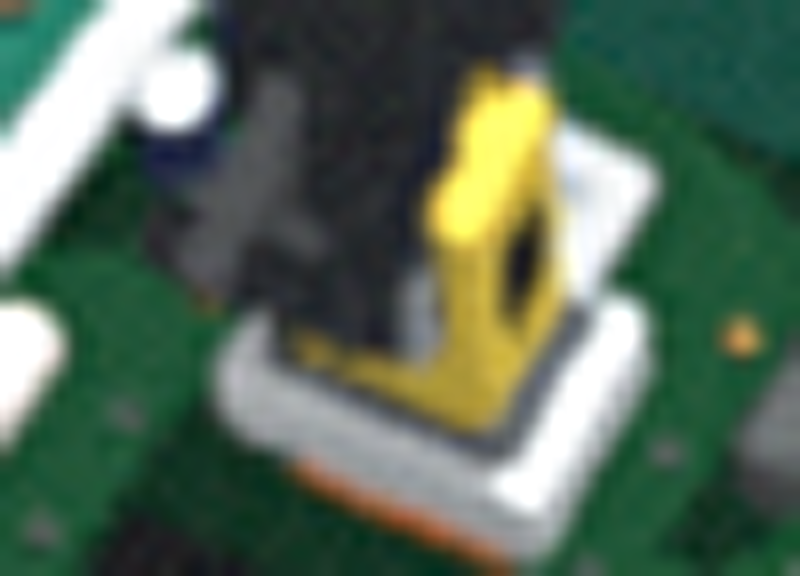

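View pics/w9.png

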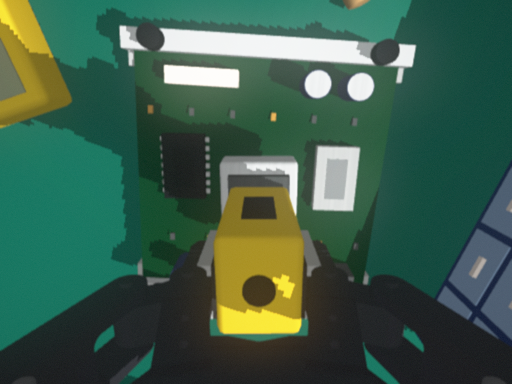

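The scene view now shows the head over the module, with only a sliver of orange along its lower edge near (400,520) in the zoomed picture. I'll cast the head corners again.

```bash
python3 - <<'E'
from h import *
C=cam("scene");f=lambda b:np.array(b)/16.+[190,245]-.5
zb=.1061-.0595
B=onplane(C,f([(223,425),(540,560),(650,370)]),zb);print(B.round(4),"centre",((B[0]+B[2])/2).round(4))
for i,j in((0,1),(1,2)):
    d=B[j]-B[i];print(np.linalg.norm(d),np.degrees(np.arctan2(d[1],d[0])))
T=onplane(C,f([(440,235),(553,100)]),.1061+.0405);m=T.mean(0);print("top",m-.02*np.array([.962,.272,0]))
print(proj(C,[[.57,-.2338,.0466]]))
E
```

```text
[[ 0.5452 -0.2595  0.0466]
 [ 0.6061 -0.241   0.0466]
 [ 0.5949 -0.2007  0.0466]] centre [ 0.57   -0.2301  0.0466]
0.06367752379196974 16.872812584324613
0.041901126975083934 105.55249663795885
top [ 0.56924901 -0.23213207  0.1466    ]
[[215.91061456 270.19495807]]
```

The scene view puts the lamp within about 2 mm of the module centre, with yaw 16° against 15.8°. One last nudge, then settle and hand in.

Call:
{"name": "play_rows", "arguments": {
  "commands": [
    {"dx": -0.1, "dy": -0.05, "dz": 0.05, "rx": 0, "ry": 0, "rz": 0, "claw": 1},
    {"dx": -0.1, "dy": -0.05, "dz": 0.05, "rx": 0, "ry": 0, "rz": 0, "claw": 1},
    {"dx": -0.1, "dy": -0.05, "dz": 0.05, "rx": 0, "ry": 0, "rz": 0, "claw": 1},
    {"dx": -0.1, "dy": -0.05, "dz": 0.05, "rx": 0, "ry": 0, "rz": 0, "claw": 1},
    {"dx": -0.1, "dy": -0.05, "dz": 0.05, "rx": 0, "ry": 0, "rz": 0, "claw": 1}
  ]
}}

```text
time: 13.55
tool_pos: [0.5752, -0.2327, 0.1057]
tool_rot: [-0.0, -0.137, 0.991, 0.0]
contact_force: [-0.4, -0.1, -3.7]
gripper_width: 0.367
```

```bash
python3 need.py .5751 -.2328 .1055 15.8; python3 - <<'E'
from h import *
s=monitor.state();print(abs(s['joint_vel']).max(),s['time']);cv2.imwrite("pics/end.png",grab_frame("scene"))
E
```

```text
t 13.55 pos [ 0.5752 -0.2327  0.1057] d cm [ 0.01 -0.01  0.02] rot [ 0.001 -0.    -0.   ] yaw 15.8 z [-5.e-04  7.e-04 -1.e+00] F [-0.4 -0.1 -3.7] w 0.367 j6 [-0.5   0.15  1.73  0.    1.27 -2.35]
0.0012754702104185414 13.55
```

View pics/end.png

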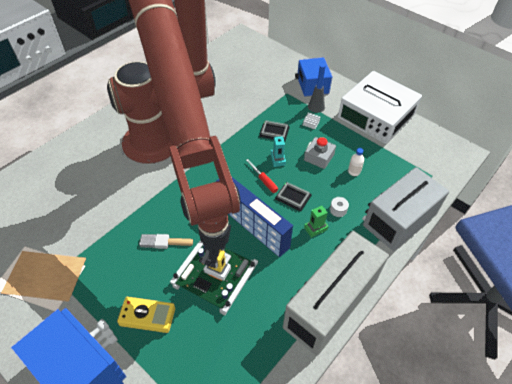

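The final picture shows the lamp held over the module at (217,265), the plunger back up at (321,142), and nothing else moved.

```bash
python3 -c "
from plant import ticket;print(ticket.job_done())"
```

```text
the job is handed in; nothing more can be done
None
```

The job is handed in. I pressed the plunger, carried the lamp over the rack, and left it gripped and still above the orange module. It took 13.6 s of the 58 s.

- **Plunger:** I pressed it to its stop, where the tool stayed at z = 0.076 m while the force rose to 24 N. I then released it, and the last scene picture shows the red head up.
- **Lamp:** It was gripped on its 32 mm sides and lifted out of the dock. It crossed the rack with its window more than 80 mm above the rack's top.
- **Final pose:** The window is at about z = 0.046 m, 10 mm above the module. Tilt is under 0.1° and yaw is 15.8°, the same as the module's. The wrist force is just the lamp's weight, so nothing is touching, and the other things looked unmoved in the last picture.
- **Centring disagreement:** The cameras did not fully agree along the lamp's long side. Just before the last correction of about 1 mm, the scene camera put the lamp about 2 mm short of the module's centre. The wrist camera's fix put it 1–2 mm past the centre. I settled between the two, so the remaining offset should be about 1–3 mm. The two views agreed to about 1–2 mm across the short side.

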